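# Set the wax warmer's double knob and switch it on

### The arm

A 6-joint arm with a two-finger parallel gripper is mounted at the origin on a cart in front of the work surface, level with it; the furniture and walls round the work are solid. World frame = base frame: x ahead of the robot, y to its left, z up, the work surface at z = 0. Lengths are in mm, angles in degrees, forces in N, time in s.
With the tool pointing down it reaches from about 350 to 975 mm from the base axis. Payload 7.1 kg.
Tool frame: the origin (TCP) lies midway between the tips of the shut fingers; the grasp point (between the pads) lies 19 mm behind it; z points along the fingers, y is the line along which they close (so a half turn about z gives the same grasp; the last joint's range is limited). The gripper opens to 88 mm and grips with 3 to 60 N. Pads are 20 mm wide; open, the fingers measure 115 mm over their backs; the gripper's body (75 mm by 178 mm) begins 61 mm behind the grasp point.
Start: joints at [75, 24.242, 93.386, -0, 62.372, -1.089], TCP at [150.232, 606.659, 194.475] pointing down, gripper open.
Joint ranges: [-172.04, 172.04], [-51.8, 120.97], [4.93, 147.93], [-75.15, 255.16], [6.16, 154.13], [-145.62, 145.62]. Speed limits (degrees/s): [136.94, 136.94, 172.46, 180, 180, 180].

### API

Orientations are given as [roll, pitch, yaw] about the fixed x, y, z axes, in that order (R = Rz(yaw) Ry(pitch) Rx(roll)).
In Python, from rig import robot, cams, job gives the robot as it stands.
- The arm moves only by the tool step_arm, never from a script. Its argument "increments" is a list that holds one entry, the list of rows, each a list of 5 numbers: the opening, from 0 (shut) to 1 (fully open), then the shift along the world's x, y, z scaled (see below), then the turn about the world's z scaled (see below). A call has 1 to 20 rows; each row is the pose to reach, as a shift and turn from the pose commanded when the call began, turning the shorter way round; what a row does not reach only later rows make up. The controller multiplies each number of a shift by 500 mm and each number of a turn by pi rad. A row lasts 1/10 s, in which the tool goes at most 50 mm and 8.59 degrees, less where a joint would pass 70% of its speed; a pose out of reach is approached as far as the arm can. A call with a number of a shift or a turn outside -1 to 1 is refused whole. A call with a gripper value outside its range is refused whole. The fingers move at their own pace and stop on an object; "force" is the grip in N (left out, the last holds). Time passes only in rows, so rows that repeat a pose let the fingers close. It gives the time, the measured TCP pose, the force, the opening and the grip force at its end, in the units of the state.
- robot.get_state(): the state, without advancing time (a new reading comes with each control period).
- cams.capture(name): name is "scene" or "top" or "wrist"; returns the picture (384x512x3 uint8, red, green, blue); there is no depth.
- cams.camera_model(name): a dict with "camera_matrix" (3x3 intrinsics, pixels), "dist_coeffs" ([k1, k2, p1, p2, k3] as OpenCV has them; the pictures are not rectified), "pose" (4x4, takes a point from camera to world coordinates). Camera axes: x right, y up, looking along -z (the intrinsics and any distortion apply to the point x, -y, -z); pixel columns grow to the right and rows downward; lengths in mm; the calibration is good to about 2 mm. A picture is of the moment at which its call begins: read the wrist's pose just before it. camera_model takes no time and is no camera call; for the wrist camera it gives the pose at the moment of the call.
- job.close_job(): hands the job in; it is judged then, once.
Trained networks look in the newest picture that a camera, given by its name, has taken for a name from the list of things; names that differ only in an ending like _2 or _b are one class to them, and where a whole thing is asked for, a point or a joint stands for the part that bears it (a point fixed in the world has none). Each returns a list of dicts, best first, with "score" (0 to 1); they miss things now and then, are a little off and sometimes report something else, mostly with a low value. They report only what shows in the picture. A call takes as long as a camera call. They do not tell look-alikes from the thing itself.
- cams.spot_in(label, camera): "pixel" ([column, row] in pixels, amid what is visible of it).
- cams.regions_of(label, camera): "pixels" (384x512 bool, what is visible of it) and "pixel" ([column, row] in pixels, amid what is visible of it).
The state is a dict: "t": time; "q": joint angles; "dq": joint speeds; "effort": joint torques, N m; "eef_pos": TCP position; "ee_rot": TCP orientation; "force": force on the tool from outside, world axes, zero at the start; "torque": the same for the moment, N m; "opening": opening from 0.0 (shut) to 1.0 (fully open); "finger_force": force on a finger pad.
Only numpy, scipy, OpenCV 4.12 (cv2) and the standard library are available. Lean on these libraries where they do the work, as an engineer would, in place of code of your own. Each camera call takes 0.05 s, during which the arm holds its last target. There are 200 camera calls.

### The job

Get the wax warmer going: first turn only the big outer black ring of its double knob until the ring's red line points at the red tab on the dial, leaving the small inner knob as it is. Then turn only the small silver inner knob until its green line points at the green tab, without shifting the ring, and finally push the toggle lever beside the dial all the way over, away from you. Do not knock over or shove the jug, the candle jar or the dropper bottle, and let go of everything at the end.

Things in the scene. Friction and masses are not known exactly. Their poses are not given: they have to be found in the camera images.
- knob_axis (a point): Foot of the double knob's axis on the sloped panel of the fixed white wax warmer (panel 210 mm wide; hot plate behind it). z: the knob axis, square out of the panel, 32 deg from vertical, leaning to the robot's side; x: up the slope, away from the robot; y: left. Heights above the panel count from here along z. Panel flat and clear 70 mm round the axis (dial plate 1.4 mm).
- ring_grip (a point): Point on the axis at mid-height of the outer ring: black fluted round collar, 54 mm in diameter, 7 to 25 mm above the panel, with a red line 4 mm wide on its top and side. Grip it anywhere round its side. It turns in place with slight friction (0.06 N m) and stays where it is left.
- inner_grip (a point): Point on the axis at mid-height of the inner knob: silver ribbed round knob, 25 mm in diameter, 28 to 52 mm above the panel (3 mm above the ring's top), with a green line 4 mm wide on its top (centre to rim) and side. Turns in place, independently of the ring, with slight friction (0.03 N m), and stays where it is left.
- ring (a joint): Angle of the outer ring's red line, rad: 0 points up the slope (knob_axis x), positive is clockwise as seen looking at the panel (from above). Stops at -1.0 and 1.5.
- inner (a joint): Angle of the inner knob's green line, counted like joint ring. Stops at -1.5 and 1.0.
- red_tab (a joint): Angle of the red tab, counted like joint ring: the ring is set when the two are equal. Flat red tab 13 mm long, 10 mm wide, on the dial 34 to 47 mm from the axis; it cannot be moved. At the start it lies 0.45 to 1.4 rad clockwise of the ring's red line.
- green_tab (a joint): Angle of the green tab, counted the same way: the inner knob is set when joint inner equals it. Same shape in green; it cannot be moved. At the start it lies 0.45 to 1.4 rad anticlockwise of the inner knob's green line.
- ring_line (a point): Point 40 mm from the axis at the dial face where the ring's red line points; turns with the ring.
- inner_line (a point): Point 40 mm from the axis at the dial face where the inner knob's green line points; turns with the inner knob.
- red_tab_mark (a point): Middle of the red tab, 40 mm from the axis.
- green_tab_mark (a point): Middle of the green tab, 40 mm from the axis.
- toggle (a joint): Toggle lever, rad: 0 (off) leans 0.2 rad from the panel's normal down the slope, to the robot; 0.7 (on, its stop) leans 0.5 rad up the slope, away from the robot. It stays where it is left; pushing it at its tip takes about 1 N.
- toggle_tip (a point): Centre of the black ball, 16 mm in diameter, on the end of the toggle lever: a 7 mm thick steel rod whose pivot lies 42 mm below the ball, 8 mm above the panel, 92 mm to the right of knob_axis (its y = -92 mm, x = 0). The lever swings along knob_axis x.
- jug_centre (a point): Bystander: aluminium pouring jug, 105 mm across and 121 mm high with a black handle, loose on the hot plate behind the panel; point on its axis half-way up.
- jar_centre (a point): Bystander: glass candle jar, 67 mm across and 85 mm high, loose on the bench to the left of the warmer; point half-way up.
- dropper_centre (a point): Bystander: dropper bottle, 37 mm across and 108 mm high, loose on the bench to the right of the warmer; point half-way up.
There are look-alikes about, which are no part of the job. Of the things that look like the part that bears jug_centre, the largest one is meant.

How it is judged (in metres and radians):
On the way, in this order (a step that is already met when the one before it is completed fails the run):
1. the ring's red line is on the red tab, the inner knob still where it was (within 0.13 rad) (distance between ring_line and red_tab_mark below 0.0052 m and distance of inner_line from where it was at the start of the episode below 0.0052 m), for 0.2 s.
2. the inner knob's green line is on the green tab, the ring still on its red tab (distance between ring_line and red_tab_mark below 0.0052 m and distance between inner_line and green_tab_mark below 0.0052 m), for 0.2 s.
3. the toggle is pushed over (all of step 2 and value of joint toggle above 0.55 rad), for 0.2 s.
At the end, for the whole second after the job is handed in: The ring's red line points at the red tab and the inner knob's green line at the green tab, each within 0.13 rad (5.2 mm at 40 mm from the axis, the tab's own half width); the toggle is over to the far side (beyond 0.55 of 0.7 rad); jug, jar and bottle stand upright (all of step 3 and angle between each of jug_centre, jar_centre, dropper_centre's own z axis and vertical below 0.2 rad); the robot touches nothing.
It fails at once if the jug is shoved more than 25 mm or tipped (distance of jug_centre from where it was at the start of the episode above 0.025 m or angle between jug_centre's own z axis and vertical above 0.35 rad).
It fails at once if the candle jar is shoved more than 25 mm or tipped (distance of jar_centre from where it was at the start of the episode above 0.025 m or angle between jar_centre's own z axis and vertical above 0.35 rad).
It fails at once if the dropper bottle is shoved more than 25 mm or tipped (distance of dropper_centre from where it was at the start of the episode above 0.025 m or angle between dropper_centre's own z axis and vertical above 0.35 rad).
It also fails if it takes over 58 s, if anything falls off the work surface, if the arm or the gripper's body presses on something with over 40 N, if the wrist force passes 120 N, or if a joint passes its speed limit or range.

## Working session

There is one attempt and no reset: what is moved stays moved. The work goes in short steps, Python scripts to look and compute and a tool call to move; the robot and the scene stay as the last step left them, time stands still between calls to the robot, and variables do not carry over. Pictures are saved under pics/ and viewed, at most 13 in all, crops included, and the job is handed in when it is done.

Besides the shell and the picture viewer there is one more tool, called as a command line: name --argument value ..., lists and objects as JSON in quotes. step_arm: Moves the arm, as the interface text tells. Its arguments: {"type":"object","properties":{"increments":{"type":"array"},"force":{"type":"number"}},"required":["increments"]}

```bash
mkdir -p pics; ls; python3 - <<'E'
from rig import robot,cams,job
import cv2,numpy as np
s=robot.get_state();print(s['t'],s['eef_pos'],s['ee_rot'],s['opening'])
ims=[]
for c in("scene","top"):
    im=cams.capture(c);cv2.imwrite(f"pics/{c}0.png",im[...,::-1]);ims.append(im)
    m=cams.camera_model(c);print(c,m['camera_matrix'].tolist() if hasattr(m['camera_matrix'],'tolist') else m['camera_matrix'],np.round(m['pose'],3).tolist(),m['dist_coeffs'])
    for l in("ring","inner","red_tab","green_tab","toggle_tip","toggle","jug_centre","jar_centre","dropper_centre"):
        print(c,l,[(np.round(d['pixel'],1).tolist(),round(d['score'],2)) for d in cams.spot_in(l,c)][:3])
E
python3 -c "
import cv2,numpy as np
a=cv2.imread('pics/scene0.png');b=cv2.imread('pics/top0.png')
cv2.imwrite('pics/both.png',cv2.resize(np.hstack([a,b]),(800,300)))"
```

```text
pics
0.0 [150.05849913 606.12281849 193.72497651] [-1.79916573e+02 -4.11938550e-03  1.66087485e+02] 0.9999725876048523
scene [[461.6991444873592, 0.0, 258.0509549866981], [0.0, 461.6991444873592, 190.17463173556538], [0.0, 0.0, 1.0]] [[0.672, 0.52, -0.528, 90.884], [-0.741, 0.486, -0.464, -420.234], [0.015, 0.702, 0.712, 833.117], [0.0, 0.0, 0.0, 1.0]] [-0.16766079  0.          0.          0.          0.        ]
scene ring [([242.6, 212.1], 0.8)]
scene inner [([260.7, 232.8], 0.43)]
scene red_tab []
scene green_tab []
scene toggle_tip []
scene toggle [([262.4, 235.2], 0.44), ([234.3, 206.8], 0.43)]
scene jug_centre [([369.8, 225.8], 0.89), ([298.2, 165.8], 0.87), ([348.8, 290.5], 0.74)]
scene jar_centre [([192.2, 194.1], 0.88)]
scene dropper_centre [([292.4, 273.0], 0.87)]
top [[418.93124594131365, 0.0, 248.5894707419301], [0.0, 418.93124594131365, 199.50908291360057], [0.0, 0.0, 1.0]] [[0.066, 0.972, -0.225, 453.202], [-0.998, 0.065, -0.014, 54.886], [0.001, 0.226, 0.974, 994.788], [0.0, 0.0, 0.0, 1.0]] [-0.0232951  0.         0.         0.         0.       ]
top ring [([255.5, 239.2], 0.71)]
top inner [([253.7, 248.9], 0.69)]
top red_tab []
top green_tab [([187.4, 241.2], 0.66)]
top toggle_tip [([251.7, 238.2], 0.23)]
top toggle []
top jug_centre [([353.3, 173.1], 0.98), ([269.0, 169.1], 0.88), ([376.1, 246.4], 0.71)]
top jar_centre [([187.6, 243.0], 0.64), ([249.7, 240.0], 0.24)]
top dropper_centre [([322.2, 260.6], 0.62), ([292.9, 255.8], 0.54)]
```

View pics/both.png

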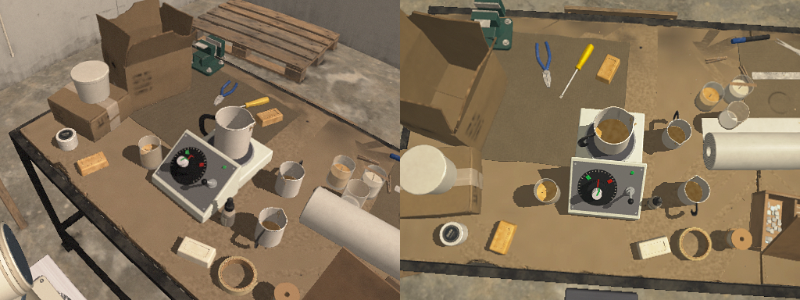

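```bash
python3 -c "
import cv2,numpy as np
a=cv2.imread('pics/scene0.png')[150:300,160:360];b=cv2.imread('pics/top0.png')[180:330,180:380]
cv2.imwrite('pics/c.png',np.vstack([cv2.resize(x,(800,600),interpolation=cv2.INTER_CUBIC)[:, :] for x in (a,)]))
cv2.imwrite('pics/d.png',cv2.resize(b,(800,600),interpolation=cv2.INTER_CUBIC))"
```

```text
(no output)
```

Left (scene) and right (top): the warmer with its dial, the jug behind it on the hot plate, jar to its left, dropper to its right, look-alike jugs further right. Zooming in.

View pics/d.png

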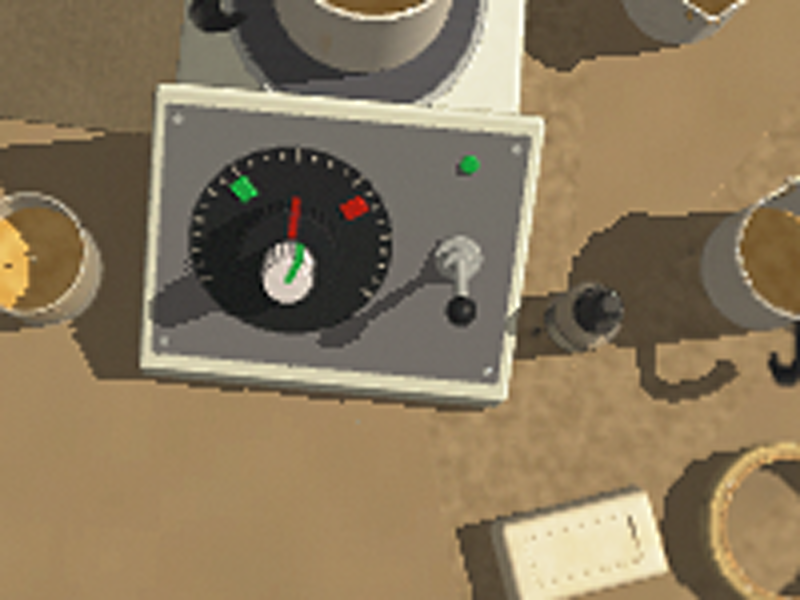

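View pics/c.png

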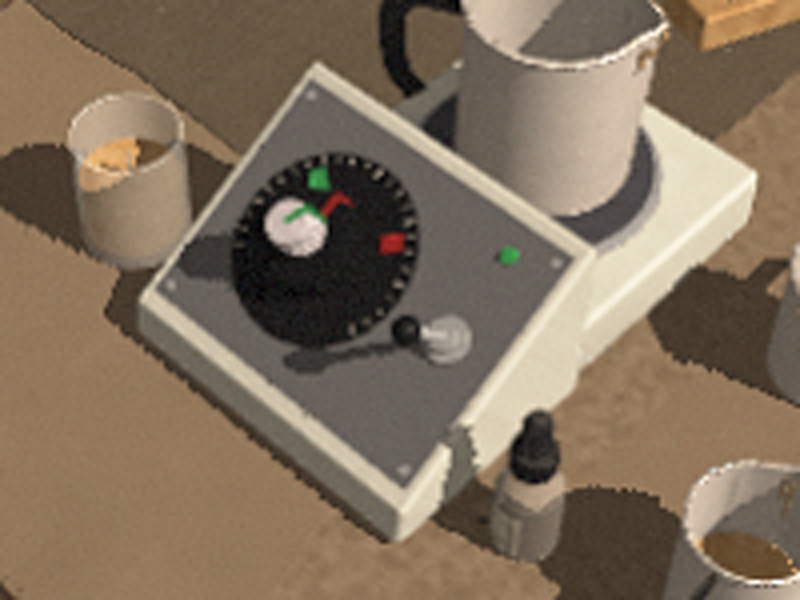

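```bash
cat >h.py <<'E'
import numpy as np,cv2
from scipy.optimize import least_squares
from rig import robot,cams,job
def proj(P,m):
    T=np.array(m['pose']);p=(np.atleast_2d(P)-T[:3,3])@T[:3,:3]
    p=p*[1,-1,-1]
    return cv2.projectPoints(p.reshape(-1,1,3),np.zeros(3),np.zeros(3),np.array(m['camera_matrix']),np.array(m['dist_coeffs']))[0].reshape(-1,2)
def frame(yaw):
    t=np.radians(32);c,s=np.cos(yaw),np.sin(yaw)
    Rz=np.array([[c,-s,0],[s,c,0],[0,0,1]])
    return Rz@np.array([[np.cos(t),0,-np.sin(t)],[0,1,0],[np.sin(t),0,np.cos(t)]])
def on(p,a,r=40,h=1.4): # angle clockwise from above
    return [r*np.cos(a),-r*np.sin(a),h]
E
python3 - <<'E'
from h import *
ms={c:cams.camera_model(c) for c in('top','scene')}
# order: dial, red, green, ball, innertop
px={'top':[(252.75,240),(268.5,231.75),(241,227),(295.25,257.75),(252,250.2)],
'scene':[(241.25,212.25),(258,210.75),(239.75,194.75),(261.5,232.25),(233.75,206.25)]}
def pts(v):
    R=frame(v[3]);L=np.array([[0,0,1.4],on(0,v[4]),on(0,v[5]),[-42*np.sin(.2),-92,8+42*np.cos(.2)],[0,0,52]])
    return v[:3]+L@R.T
f=lambda v:np.concatenate([(proj(pts(v),ms[c])-px[c]).ravel() for c in px])
r=least_squares(f,[500,60,60,0,.8,-.7],x_scale=[100,100,100,1,1,1])
print(r.x,np.degrees(r.x[3:]));print(np.round(r.fun.reshape(2,5,2),1).tolist())
# jug etc: triangulate via network pixels
def tri(a,b):
    g=lambda P:np.concatenate([proj(P,ms['top'])[0]-a,proj(P,ms['scene'])[0]-b]);s=least_squares(g,[500,0,60.]);return s.x.round(0),s.cost
print('jug',tri((269,169.1),(298.2,165.8)),'jar',tri((187.6,243),(192.2,194.1)),'drop',tri((322.2+0,260.6),(292.4,273)),tri((327,258),(294,265)))
E
```

```text
[ 5.75452891e+02  5.26654198e+01  7.77431900e+01 -3.27359070e-02
  9.25262568e-01 -7.96503065e-01] [ -1.87562931  53.01364008 -45.63626401]
[[[0.3, -0.0], [0.1, -0.4], [0.1, -0.0], [0.3, -0.4], [0.0, -0.2]], [[0.0, -0.1], [0.3, 0.3], [0.1, 0.6], [0.2, 0.5], [-1.8, -1.0]]]
jug (array([726.,  26., 131.]), np.float64(4.238233859170779)) jar (array([562., 202.,  41.]), np.float64(0.23696684270782423)) drop (array([ 548., -112.,   34.]), np.float64(6.060486990029923)) (array([ 550., -115.,   66.]), np.float64(1.7152778458261044))
```

```bash
python3 - <<'E'
from h import *
m=cams.camera_model('wrist');s=robot.get_state()
T=np.array(m['pose']);from scipy.spatial.transform import Rotation as R
Rt=R.from_euler('xyz',s['ee_rot'],degrees=True).as_matrix()
print(Rt.T@(T[:3,3]-s['eef_pos']));print(Rt.T@T[:3,:3]);print(m['camera_matrix'])
# at target yaw 178.1, cam offset world
Rn=R.from_euler('xyz',[180,0,178.1],degrees=True).as_matrix();print(Rn@(Rt.T@(T[:3,3]-s['eef_pos'])),Rn@Rt.T@T[:3,:3]@[0,0,-1], s['t'])
E
```

```text
[  72.50421469    0.67081739 -190.22986055]
[[-3.99470665e-04  9.64029459e-01  2.65795113e-01]
 [ 9.99999790e-01  5.20594309e-04 -3.85250385e-04]
 [-5.09764143e-04  2.65794903e-01 -9.64029465e-01]]
[[340.58897628   0.         254.23901376]
 [  0.         340.58897628 191.04902254]
 [  0.           0.           1.        ]]
[-72.44211195   3.07433876 190.22986055] [ 0.26566176 -0.00842745 -0.96402947] 1.0
```

step_arm --increments '[[[1,0.76,-1,0.1,0.0667],[1,0.76,-1,0.1,0.0667],[1,0.76,-1,0.1,0.0667],[1,0.76,-1,0.1,0.0667],[1,0.76,-1,0.1,0.0667],[1,0.76,-1,0.1,0.0667],[1,0.76,-1,0.1,0.0667],[1,0.76,-1,0.1,0.0667],[1,0.76,-1,0.1,0.0667],[1,0.76,-1,0.1,0.0667],[1,0.76,-1,0.1,0.0667],[1,0.76,-1,0.1,0.0667],[1,0.76,-1,0.1,0.0667],[1,0.76,-1,0.1,0.0667],[1,0.76,-1,0.1,0.0667],[1,0.76,-1,0.1,0.0667]]]'

```text
t: 2.6
eef_pos: [529.4, 107.4, 244.2]
ee_rot: [180.0, -0.0, 178.1]
force: [-0.4, -0.2, -0.3]
opening: 1.003
finger_force: 0.0
```

step_arm --increments '[[[1,0.0736,-0.1074,-0.089,0],[1,0.0736,-0.1074,-0.089,0],[1,0.0736,-0.1074,-0.089,0],[1,0.0736,-0.1074,-0.089,0]]]'

```text
t: 3.0
eef_pos: [566.2, 54.0, 199.7]
ee_rot: [180.0, -0.1, 178.1]
force: [0.4, -0.3, 0.7]
opening: 1.001
finger_force: 0.0
```

```bash
python3 - <<'E'
from h import *
s=robot.get_state();m=cams.camera_model('wrist');im=cams.capture('wrist')
print(s['eef_pos'],s['ee_rot'],s['q'])
np.save('m.npy',m,allow_pickle=True);cv2.imwrite('pics/w1.png',im[...,::-1])
v=[575.45,52.67,77.74,-.0327]
R=frame(v[3]);L=np.array([[0,0,1.4],on(0,.925),on(0,-.797),[-42*np.sin(.2),-92,8+42*np.cos(.2)],[0,0,52],[0,0,25]])
p=proj(v[:3]+L@R.T,m);print(p.round(0).tolist())
cv2.imwrite('pics/w1v.png',cv2.resize(im[...,::-1],(800,600),interpolation=cv2.INTER_CUBIC))
E
```

```text
[566.2227462   54.01499807 199.74465341] [ 1.79985894e+02 -7.85405174e-02  1.78123456e+02] [ 4.23715677e+00  1.92293849e+01  1.00310360e+02  2.57161789e-02
  6.05368488e+01 -8.38989533e+01]
[[252.0, 186.0], [218.0, 211.0], [283.0, 215.0], [140.0, 159.0], [252.0, 167.0], [252.0, 178.0]]
```

View pics/w1v.png

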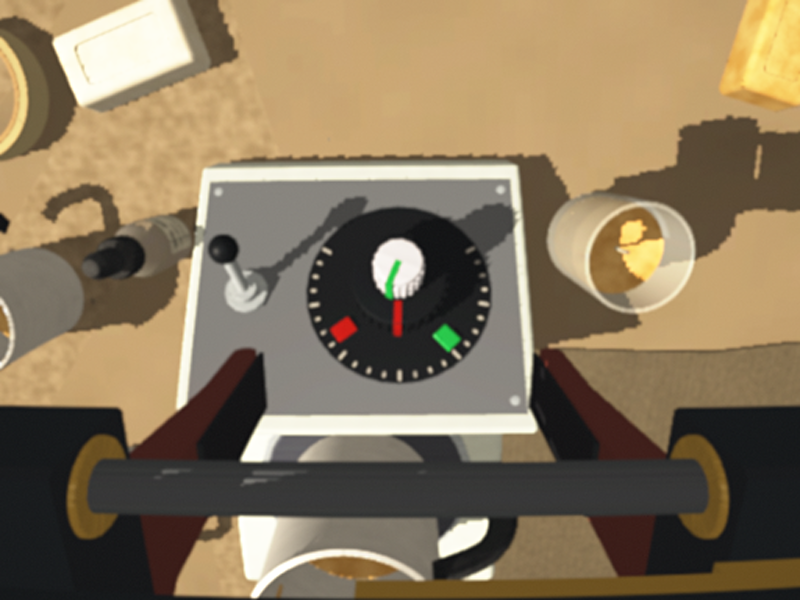

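The wrist image (far side at the bottom) shows dial centre (399,295), red line pointing to (398,330), red tab (344,329), green tab (447,338), green line from (398,262) to (389,286), ball (223,248).

```bash
cat > seg.py <<'E'
from h import *
m=np.load('m.npy',allow_pickle=True).item()
im=cv2.imread('pics/w1.png')[...,::-1].astype(int);r,g,b=im[...,0],im[...,1],im[...,2]
red=((r>120)&(g<70)&(b<70));gr=((g>110)&(r<90)&(g-b>50))
for n,k in(('red',red),('green',gr)):
    k=k.astype(np.uint8);k[240:]=0;k[:140]=0
    N,l,st,c=cv2.connectedComponentsWithStats(k)
    print(n,[(st[i].tolist(),c[i].round(1).tolist()) for i in range(1,N) if st[i][4]>8])
E
python3 seg.py
python3 - <<'E'
from h import *
ms={c:cams.camera_model(c) for c in('top','scene')};ms['wrist']=np.load('m.npy',allow_pickle=True).item()
px={'top':[(252.75,240),(268.5,231.75),(241,227),(295.25,257.75),(252,250.2)],
'scene':[(241.25,212.25),(258,210.75),(239.75,194.75),(261.5,232.25),(233.75,206.25)],
'wrist':[np.array(q)/1.5625 for q in((399,295),(344,329),(447,338),(223,248),(398,259))]}
def pts(v):
    R=frame(v[3]);L=np.array([[0,0,1.4],on(0,v[4]),on(0,v[5]),[-42*np.sin(.2),-92,8+42*np.cos(.2)],[0,0,52]])
    return v[:3]+L@R.T
for S in(('top','scene','wrist'),('wrist',)):
    f=lambda v:np.concatenate([(proj(pts(v),ms[c])-px[c]).ravel() for c in S])
    r=least_squares(f,[575,53,78,0,.8,-.7],x_scale=[100,100,100,1,1,1])
    print(r.x.round(3));print(np.round(r.fun.reshape(len(S),5,2),1).tolist())
    v=r.x
    # line angles on wrist
    R=frame(v[3])
    for nm,rad,h in(('ring',27,25),('inner',12.5,52)):
        for a in np.arange(-.8,.9,.2): print(nm,round(a,1),(proj(v[:3]+R@np.array(on(0,a,rad,h)),ms['wrist'])[0]).round(1),end=' ')
        print()
E
```

```text
red [([252, 192, 5, 23, 113], [254.0, 203.0]), ([212, 203, 16, 16, 164], [219.3, 210.5])]
green [([246, 167, 10, 25, 81], [249.9, 180.3]), ([277, 208, 18, 17, 173], [285.5, 215.8])]
[ 5.76047e+02  5.45010e+01  7.66740e+01 -3.70000e-02  9.36000e-01
 -7.93000e-01]
[[[-0.5, -0.3], [-0.6, -0.4], [-0.6, -0.4], [-0.7, -0.5], [-0.9, -0.5]], [[-0.4, -0.3], [-0.2, 0.3], [-0.2, 0.4], [-0.5, 0.3], [-2.3, -1.3]], [[-1.1, -2.3], [-0.6, 0.3], [-1.0, -0.7], [0.2, 0.5], [-0.3, 1.9]]]
ring -0.8 [276.7 199.2] ring -0.6 [272. 203.] ring -0.4 [266.5 205.9] ring -0.2 [260.5 207.7] ring -0.0 [254.3 208.3] ring 0.2 [248.  207.7] ring 0.4 [242.1 205.9] ring 0.6 [236.6 202.9] ring 0.8 [231.9 199. ] 
inner -0.8 [265.7 178. ] inner -0.6 [263.3 179.9] inner -0.4 [260.5 181.3] inner -0.2 [257.5 182.2] inner -0.0 [254.4 182.5] inner 0.2 [251.3 182.2] inner 0.4 [248.3 181.3] inner 0.6 [245.6 179.8] inner 0.8 [243.2 177.9] 
[ 5.75136e+02  5.53530e+01  8.01950e+01 -3.60000e-02  9.44000e-01
 -7.82000e-01]
[[[-0.2, -2.3], [-0.3, 0.2], [-0.1, -0.1], [-0.2, 0.2], [0.8, 1.7]]]
ring -0.8 [277.9 199.3] ring -0.6 [273.2 203.2] ring -0.4 [267.6 206.2] ring -0.2 [261.6 208. ] ring -0.0 [255.3 208.6] ring 0.2 [248.9 207.9] ring 0.4 [242.9 206.1] ring 0.6 [237.4 203.1] ring 0.8 [232.6 199.2] 
inner -0.8 [266.9 177.8] inner -0.6 [264.4 179.8] inner -0.4 [261.7 181.2] inner -0.2 [258.6 182.1] inner -0.0 [255.5 182.4] inner 0.2 [252.3 182.1] inner 0.4 [249.2 181.2] inner 0.6 [246.5 179.7] inner 0.8 [244.1 177.8]
```

step_arm --increments '[[[0.8,0.0004,0.0036,-0.08,0.0444],[0.8,0.0004,0.0036,-0.14,0.0861],[0.8,0.0004,0.0036,-0.14,0.0861],[0.8,0.0004,0.0036,-0.14,0.0861]]]'

```text
t: 3.45
eef_pos: [567.2, 55.8, 131.0]
ee_rot: [180.0, 0.0, -166.5]
force: [-1.0, 0.4, 0.3]
opening: 0.799
finger_force: 0.0
```

step_arm --increments '[[[0.8,0,0,-0.05,0],[0.8,0,0,-0.07,0],[0.8,0,0,-0.0814,0],[0.8,0,0,-0.0814,0]]]'

```text
t: 3.85
eef_pos: [567.4, 54.9, 89.7]
ee_rot: [-180.0, 0.0, -166.5]
force: [0.1, 0.2, 1.4]
opening: 0.798
finger_force: 0.0
```

step_arm --increments '[[[0.5,0,0,0,0],[0.5,0,0,0,0],[0.5,0,0,0,0],[0.5,0,0,0,0],[0.5,0,0,0,0]]]' --force 15

```text
t: 4.35
eef_pos: [567.3, 54.7, 89.5]
ee_rot: [-180.0, 0.0, -166.4]
force: [-1.1, 0.8, -0.2]
opening: 0.501
finger_force: 0.0
```

```bash
python3 - <<'E'
from h import *
im=cams.capture('wrist');a=cams.capture('scene')
cv2.imwrite('pics/w2.png',np.hstack([cv2.resize(im[100:300,130:380,::-1],(400,320)),cv2.resize(a[150:290,150:325,::-1],(400,320))]))
print(robot.get_state()['opening'])
E
```

```text
0.4999724427398119
```

View pics/w2.png

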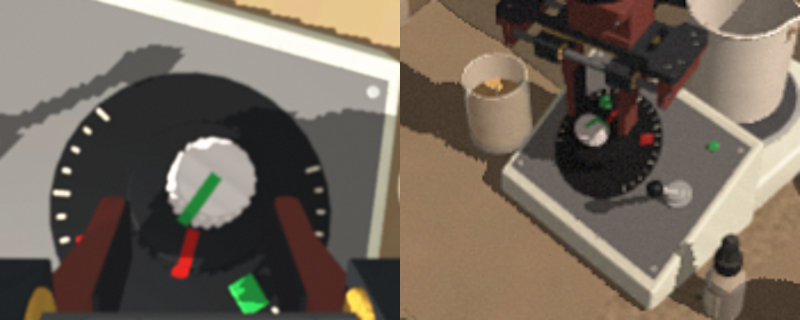

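```bash
python3 - <<'E'
from h import *
from scipy.spatial.transform import Rotation as Ro
m=cams.camera_model('wrist');im=cams.capture('wrist').copy();s=robot.get_state()
np.save('m2.npy',m,allow_pickle=True);cv2.imwrite('pics/w2raw.png',im[...,::-1])
v=np.array([575.8,54.5,77.5]);R=frame(-.037)
big=cv2.resize(im,None,fx=3,fy=3,interpolation=cv2.INTER_CUBIC)[...,::-1].copy()
def circ(r,h,c):
    p=proj(v+np.array([on(0,a,r,h) for a in np.linspace(0,6.28,60)])@R.T,m)*3+1
    cv2.polylines(big,[p.astype(int).reshape(-1,1,2)],True,c,1)
circ(27,25,(0,255,255));circ(27,7,(255,255,0));circ(12.5,52,(255,0,255))
Rt=Ro.from_euler('xyz',s['ee_rot'],degrees=True).as_matrix()
for y in(-22,22):
    for x in(-10,10):
        for z in(0,-19):
            p=proj(s['eef_pos']+Rt@[x,y,z],m)[0]*3+1;cv2.circle(big,tuple(int(t) for t in p),4,(255,255,255) if z==0 else (0,165,255),-1)
big=np.clip(big.astype(float)*1.6,0,255).astype(np.uint8)
cv2.imwrite('pics/w3.png',big[330:900,360:1160])
E
```

```text
(no output)
```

View pics/w3.png

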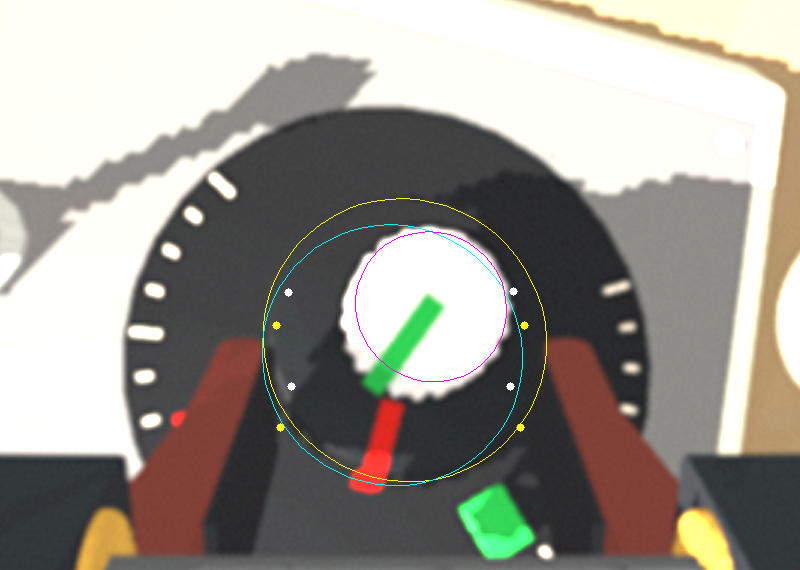

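The ring model fits; the pads (columns 258 and 550) stand just beside the ring, so closing must go further.

step_arm --increments '[[[0.2,0,0,0,0],[0.2,0,0,0,0],[0.2,0,0,0,0]]]' --force 15

```text
t: 4.8
eef_pos: [566.9, 55.6, 89.3]
ee_rot: [179.9, -0.0, -166.5]
force: [-1.8, 12.1, 4.3]
opening: 0.268
finger_force: 5.9
```

```bash
python3 - <<'E'
from h import *
im=cams.capture('wrist').copy();a=cams.capture('scene');s=robot.get_state();print(s['eef_pos'],s['opening'],s['force'],s['finger_force'])
f=lambda x:np.clip(255*(x/255.)**.5,0,255).astype(np.uint8)
x=cv2.resize(f(im[110:310,130:380,::-1]),(500,400),interpolation=cv2.INTER_CUBIC)
y=cv2.resize(f(a[165:265,190:265,::-1]),(300,400),interpolation=cv2.INTER_CUBIC)
cv2.imwrite('pics/w4.png',np.hstack([x,y]))
E
```

```text
[567.69725957  56.8685471   89.86462859] 0.21010580048481303 [-1.11124139 10.54669752  7.37544153] 5.3876713290810585
```

View pics/w4.png

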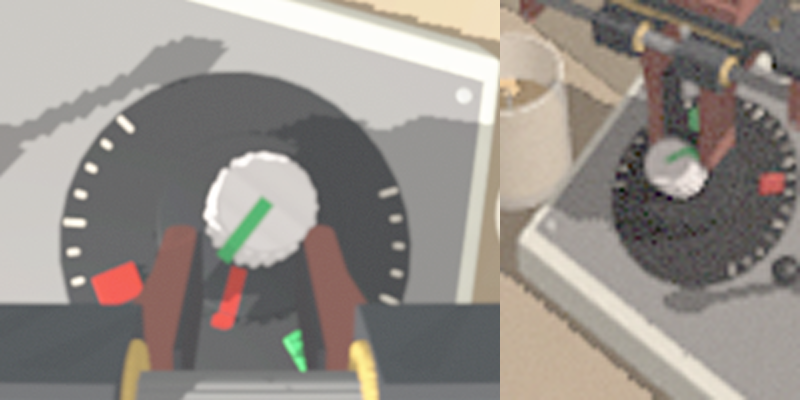

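The fingers are closing on the inner knob above the ring, so their tips stand higher than the nominal TCP when open. I'll reopen, check that the inner line has not moved, and go lower.

step_arm --increments '[[[0.75,0,0,0,0],[0.75,0,0,0,0],[0.75,0,0,0,0],[0.75,0,0,-0.01,0],[0.75,0,0,-0.018,0],[0.75,0,0,-0.018,0]]]'

```text
t: 5.5
eef_pos: [566.5, 54.6, 79.3]
ee_rot: [180.0, -0.1, -166.4]
force: [-0.1, -1.4, -0.6]
opening: 0.714
finger_force: 0.0
```

```bash
cat > meas.py <<'E'
from h import *
# angles of the lines and tabs from the wrist picture by fitting pixels of the line tops
v=np.array([575.8,54.5,77.5]);R=frame(-.037)
def planept(px,m,h):
    K=np.array(m['camera_matrix']);u=cv2.undistortPoints(np.array(px,float).reshape(-1,1,2),K,np.array(m['dist_coeffs'])).reshape(-1,2)
    T=np.array(m['pose']);d=np.c_[u[:,0],-u[:,1],-np.ones(len(u))]@T[:3,:3].T
    o=(T[:3,3]-v)@R;d=d@R
    return o+d*((h-o[2])/d[:,2])[:,None]
def masks(im):
    im=im.astype(int);r,g,b=im[...,0],im[...,1],im[...,2]
    return (r>90)&(g<.45*r)&(b<.45*r),(g>70)&(r<.65*g)&(b<.7*g)
def look(m,im,show=True):
    out={}
    red,gr=masks(im)
    for n,k,h,rl in(('ring',red,25,27),('inner',gr,52,12.5)):
        N,l,st,c=cv2.connectedComponentsWithStats(k.astype(np.uint8))
        for i in range(1,N):
            if st[i][4]<10: continue
            yy,xx=np.where(l==i);P=planept(np.c_[xx,yy],m,h);q=np.hypot(P[:,0],P[:,1]).min()
            Q=planept(c[i:i+1],m,1.4)[0]
            if 33<np.hypot(*Q[:2])<47 and q>14: print(n,'tab?',round(float(np.arctan2(-Q[1],Q[0])),3),round(float(np.hypot(*Q[:2])),1),st[i].tolist())
            elif np.hypot(*Q[:2])<60:
                A=P[:,:2];c0=A.mean(0);w=np.linalg.svd(A-c0)[2][0]
                if w@c0<0:w=-w
                print(n,'line dir',round(float(np.arctan2(-w[1],w[0])),3),'pos',round(float(np.arctan2(-c0[1],c0[0])),3),st[i].tolist(), 'endpts',(c0).round(1))
def now(tag):
    s=robot.get_state();m=cams.camera_model('wrist');im=cams.capture('wrist');cv2.imwrite(f'pics/{tag}.png',im[...,::-1])
    print(s['t'],s['eef_pos'].round(1) if hasattr(s['eef_pos'],'round') else s['eef_pos'],s['opening'],s['force']);look(m,im)
if __name__=='__main__':
    import sys
    now(sys.argv[1])
E
python3 - <<'E'
from meas import *
for a,b in(('m.npy','pics/w1.png'),('m2.npy','pics/w2raw.png')):
    print(b);look(np.load(a,allow_pickle=True).item(),cv2.imread(b)[...,::-1])
now('n1')
E
```

```text
pics/w1.png
ring line dir 0.032 pos 0.01 [251, 192, 7, 24, 151] endpts [22.5 -0.2]
ring tab? 0.943 39.8 [211, 202, 18, 17, 186]
inner line dir 0.221 pos 0.32 [246, 167, 10, 25, 104] endpts [10.2 -3.4]
inner tab? -0.796 40.2 [276, 207, 19, 19, 208]
pics/w2raw.png
ring line dir 0.085 pos 0.015 [236, 243, 18, 32, 278] endpts [22.2 -0.3]
ring tab? 1.027 45.5 [177, 247, 6, 6, 25]
inner line dir 0.389 pos 0.392 [241, 209, 27, 33, 269] endpts [ 7.6 -3.2]
inner tab? -0.797 40.5 [272, 271, 27, 26, 424]
5.5 [566.5  54.6  79.3] 0.7136362141119098 [-0.13397224 -1.37215157 -0.62257664]
ring tab? 0.889 35.0 [192, 250, 9, 19, 105]
ring line dir 0.095 pos 0.017 [236, 252, 18, 33, 292] endpts [21.7 -0.4]
inner line dir 0.586 pos 0.636 [236, 216, 32, 31, 303] endpts [ 6.6 -4.9]
inner tab? -0.823 37.9 [274, 281, 23, 15, 239]
```

step_arm --increments '[[[0.5,0,0,0,0],[0.5,0,0,0,0],[0.5,0,0,0,0]]]' --force 15

```text
t: 5.85
eef_pos: [567.3, 54.8, 80.4]
ee_rot: [-180.0, 0.0, -166.4]
force: [-0.9, 0.5, -0.3]
opening: 0.524
finger_force: 0.0
```

step_arm --increments '[[[0.5,0,0,0,0],[0.5,0,0,0,0]]]'

```text
t: 6.05
eef_pos: [567.3, 54.8, 80.4]
ee_rot: [-180.0, 0.0, -166.4]
force: [0.3, -0.5, 0.0]
opening: 0.501
finger_force: 0.0
```

step_arm --increments '[[[0.75,0,0,0,0],[0.75,0,0,0,0],[0.75,0,0,0,0],[0.75,0,0,-0.008,0],[0.75,0,0,-0.012,0],[0.75,0,0,-0.012,0]]]'

```text
t: 6.65
eef_pos: [566.8, 54.7, 73.8]
ee_rot: [180.0, -0.1, -166.4]
force: [0.2, 0.5, 0.6]
opening: 0.751
finger_force: 0.0
```

step_arm --increments '[[[0.5,0,0,0,0],[0.5,0,0,0,0],[0.5,0,0,0,0],[0.45,0,0,0,0],[0.45,0,0,0,0]]]'

```text
t: 7.15
eef_pos: [567.6, 52.3, 74.8]
ee_rot: [-179.8, -0.0, -166.3]
force: [-0.1, -13.1, 5.3]
opening: 0.486
finger_force: 22.2
```

step_arm --increments '[[[0.62,0,0,0,0],[0.62,0,0,0,0],[0.62,0,0,-0.006,0],[0.62,0,0,-0.01,0],[0.62,0,0,-0.01,0]]]'

```text
t: 7.65
eef_pos: [567.0, 55.1, 68.8]
ee_rot: [180.0, -0.0, -166.4]
force: [0.2, 1.2, -0.9]
opening: 0.623
finger_force: 0.4
```

step_arm --increments '[[[0.5,0,0,0,0],[0.5,0,0,0,0],[0.45,0,0,0,0],[0.45,0,0,0,0]]]'

```text
t: 8.05
eef_pos: [567.0, 55.0, 68.9]
ee_rot: [180.0, -0.0, -166.4]
force: [2.2, 3.5, -6.7]
opening: 0.596
finger_force: 14.4
```

```bash
python3 meas.py n2
```

```text
8.05 [567.   55.   68.9] 0.5961610752378127 [ 2.16714773  3.47411597 -6.68416982]
ring line dir 0.081 pos 0.008 [234, 260, 20, 34, 322] endpts [21.2 -0.2]
inner line dir 0.602 pos 0.643 [234, 223, 34, 32, 337] endpts [ 6.4 -4.8]
inner tab? -0.88 35.7 [280, 289, 13, 7, 61]
```

Balanced grip on the ring (opening 0.596). Turning it clockwise.

step_arm --increments '[[[0.45,0,0,0,-0.03],[0.45,0,0,0,-0.06],[0.45,0,0,0,-0.09],[0.45,0,0,0,-0.12],[0.45,0,0,0,-0.15],[0.45,0,0,0,-0.175],[0.45,0,0,0,-0.175]]]'

```text
t: 8.8
eef_pos: [566.9, 54.3, 70.0]
ee_rot: [-180.0, -0.0, 162.0]
force: [-3.3, -0.5, 5.6]
opening: 0.582
finger_force: 14.9
```

```bash
python3 meas.py n3
```

```text
8.8 [566.9  54.3  70. ] 0.5824880979974484 [-3.30010232 -0.49784204  5.59642746]
ring line dir 0.288 pos 0.351 [240, 261, 15, 34, 353] endpts [19.9 -7.3]
ring tab? 0.977 37.0 [203, 282, 24, 14, 222]
inner line dir 0.459 pos 0.634 [225, 224, 20, 37, 324] endpts [ 6.  -4.4]
inner tab? -0.675 35.0 [305, 276, 6, 7, 30]
```

step_arm --increments '[[[0.68,0,0,0,0],[0.68,0,0,0,0],[0.68,0,0,0,0.04],[0.68,0,0,0,0.08],[0.68,0,0,0,0.12],[0.68,0,0,0,0.16],[0.68,0,0,0,0.175],[0.45,0,0,0,0.175],[0.45,0,0,0,0.175],[0.45,0,0,0,0.175]]]'

```text
t: 9.85
eef_pos: [567.2, 55.0, 69.2]
ee_rot: [180.0, 0.0, -166.5]
force: [-0.8, 2.8, 0.6]
opening: 0.591
finger_force: 14.8
```

step_arm --increments '[[[0.45,0,0,0,0],[0.45,0,0,0,-0.03],[0.45,0,0,0,-0.06],[0.45,0,0,0,-0.09],[0.45,0,0,0,-0.12],[0.45,0,0,0,-0.15],[0.45,0,0,0,-0.175],[0.45,0,0,0,-0.175]]]' --force 20

```text
t: 10.65
eef_pos: [567.1, 54.4, 70.0]
ee_rot: [-180.0, -0.0, 162.0]
force: [-3.1, -0.3, 7.9]
opening: 0.581
finger_force: 19.9
```

```bash
python3 meas.py n4
```

```text
10.65 [567.1  54.4  70. ] 0.5807330624031279 [-3.07332306 -0.25289118  7.89866222]
ring line dir 0.625 pos 0.701 [222, 259, 21, 31, 321] endpts [ 16.5 -13.9]
ring tab? 0.977 37.1 [202, 281, 25, 15, 223]
inner line dir 0.528 pos 0.663 [225, 224, 20, 36, 308] endpts [ 5.6 -4.4]
inner tab? -0.674 34.8 [305, 276, 5, 7, 28]
```

step_arm --increments '[[[0.68,0,0,0,0],[0.68,0,0,0,0],[0.68,0,0,0,0.04],[0.68,0,0,0,0.08],[0.68,0,0,0,0.12],[0.68,0,0,0,0.145],[0.68,0,0,0,0.145],[0.45,0,0,0,0.145],[0.45,0,0,0,0.145],[0.45,0,0,0,0.145]]]'

```text
t: 11.7
eef_pos: [567.2, 54.9, 69.2]
ee_rot: [180.0, -0.0, -171.9]
force: [0.8, 2.1, -0.2]
opening: 0.596
finger_force: 19.9
```

step_arm --increments '[[[0.45,0,0,0,0],[0.45,0,0,0,-0.03],[0.45,0,0,0,-0.06],[0.45,0,0,0,-0.09],[0.45,0,0,0,-0.12],[0.45,0,0,0,-0.12]]]'

```text
t: 12.3
eef_pos: [567.4, 54.1, 69.6]
ee_rot: [-179.9, 0.0, 166.5]
force: [0.3, -3.0, 3.8]
opening: 0.593
finger_force: 20.1
```

step_arm --increments '[[[0.75,0,0,0,0],[0.75,0,0,0,0],[0.75,0,0,0,0],[0.75,0,0,0.08,0],[0.75,0,0,0.16,0.03],[0.75,0,0,0.16,0.06],[0.75,0,0,0.16,0.06],[0.75,0,0,0.16,0.06]]]'

```text
t: 13.1
eef_pos: [566.6, 54.8, 148.7]
ee_rot: [-180.0, -0.1, 177.3]
force: [-0.4, -0.4, 0.6]
opening: 0.75
finger_force: 0.0
```

```bash
python3 meas.py n5; python3 - <<'E'
import cv2
im=cv2.imread('pics/n5.png');cv2.imwrite('pics/n5v.png',cv2.resize(im[120:320,120:390],(800,593),interpolation=cv2.INTER_CUBIC))
E
```

```text
13.1 [566.6  54.8 148.7] 0.7504747846291483 [-0.42952661 -0.36003875  0.59969983]
ring line dir 0.792 pos 0.918 [220, 202, 21, 22, 181] endpts [ 13.4 -17.5]
ring tab? 0.942 40.0 [202, 222, 22, 20, 260]
inner line dir 0.386 pos 0.566 [239, 181, 16, 28, 146] endpts [ 7.8 -5. ]
inner tab? -0.796 40.2 [280, 226, 22, 22, 284]
```

View pics/n5v.png

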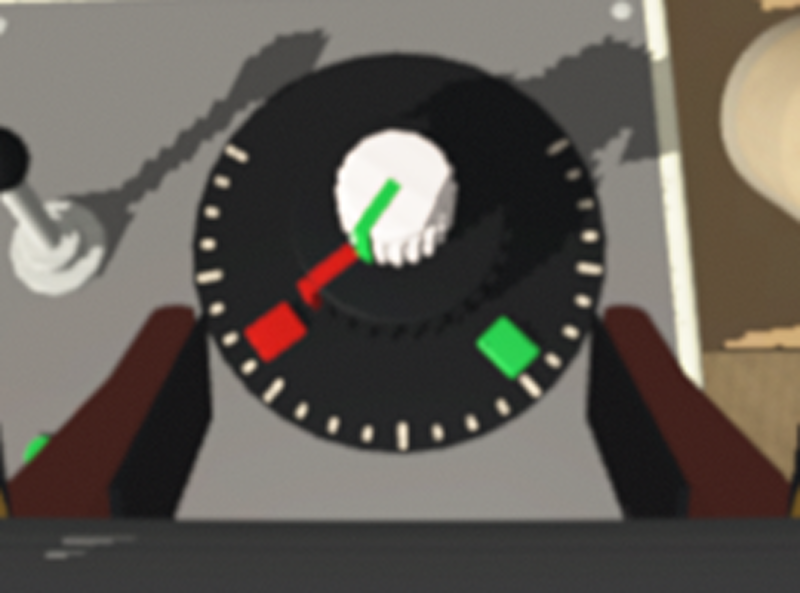

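```bash
cat > fit.py <<'E'
from meas import *
def fit(m,im):
    red,gr=masks(im);U=4
    for n,k,h,hb,r0,r1 in(('ring',red,25,7,13,27),('inner',gr,52,28,0,12.5)):
        kk=cv2.resize(k.astype(np.uint8)*255,None,fx=U,fy=U,interpolation=cv2.INTER_LINEAR)>127
        def iou(a,d):
            e=np.array([np.cos(a),-np.sin(a),0]);t=np.array([np.sin(a),np.cos(a),0])*2;z=np.array([0,0,1.])
            M=np.zeros(kk.shape,np.uint8)
            for q in([e*r0+t+z*h,e*r0-t+z*h,e*r1-t+z*h,e*r1+t+z*h],[e*r1+t+z*h,e*r1-t+z*h,e*r1-t+z*hb,e*r1+t+z*hb]):
                p=(proj(v+np.array(q)@R.T,m)+.5)*U-.5+d*U
                cv2.fillConvexPoly(M,p.round().astype(np.int32),1)
            # restrict to radius area around
            B=cv2.dilate(M,np.ones((41,41),np.uint8))>0
            return (M.astype(bool)&kk&B).sum()/((M.astype(bool)|kk)&B).sum()
        best=max((iou(a,np.array([dx,dy])),round(a,3),dx,dy) for a in np.arange(-1.5,1.51,.03) for dx in(-2,-1,0,1,2,3) for dy in(-2,-1,0,1,2))
        print(n,best)
E
python3 - <<'E'
from fit import *
fit(np.load('m.npy',allow_pickle=True).item(),cv2.imread('pics/w1.png')[...,::-1])
m=cams.camera_model('wrist');np.save('m5.npy',m,allow_pickle=True)
fit(m,cv2.imread('pics/n5.png')[...,::-1])
E
```

```text
ring (np.float64(0.6766169154228856), np.float64(0.09), 2, 1)
inner (np.float64(0.7289946576007771), np.float64(0.39), 0, 1)
ring (np.float64(0.6595744680851063), np.float64(0.84), -2, -2)
inner (np.float64(0.7579663444325099), np.float64(0.51), -2, -1)
```

```bash
python3 - <<'E'
from meas import *
m5=np.load('m5.npy',allow_pickle=True).item();m=np.load('m.npy',allow_pickle=True).item()
f=lambda c:np.array([120,120])+np.array(c)*.3375
def a(P):return P[:,:2].round(1).tolist(),np.arctan2(-P[:,1],P[:,0]).round(3)
print('dial',a(planept([f((400,252))],m5,1.4)))
print('n5 ring',a(planept([f((300,290)),f((355,252))],m5,25)))
print('n5 inner',a(planept([f((395,183)),f((360,233)),f((395,187)) ],m5,52)))
w=lambda c:np.array(c)/1.5625
print('w1 ring',a(planept([w((398,318)),w((398,300))],m,25)))
print('w1 inner',a(planept([w((398,262)),w((389,284)),w((398,265))],m,52)))
E
```

```text
dial ([[2.1, 1.1]], array([-0.493]))
n5 ring ([[17.4, -23.2], [8.0, -9.9]], array([0.927, 0.888]))
n5 inner ([[-0.8, 0.2], [10.7, -7.5], [0.2, 0.2]], array([-2.856,  0.615, -0.894]))
w1 ring ([[22.7, 0.4], [12.4, 0.4]], array([-0.017, -0.028]))
w1 inner ([[0.1, 0.2], [12.0, -4.3], [1.7, 0.2]], array([-1.264,  0.346, -0.127]))
```

Ring line ≈0.93 against its tab at 0.94: good. The inner knob was nudged from ≈0.36 to ≈0.60 earlier. I'll grip it and turn it anticlockwise, passing slowly through its starting angle (which completes step 1) and on to the green tab.

step_arm --increments '[[[0.5,-0.0274,0.001,0,-0.04],[0.5,-0.0274,0.001,0,-0.08],[0.5,-0.0274,0.001,-0.04,-0.1194],[0.5,-0.0274,0.001,-0.07,-0.1194],[0.5,-0.0274,0.001,-0.0846,-0.1194],[0.5,-0.0274,0.001,-0.0946,-0.1194],[0.5,-0.0274,0.001,-0.0946,-0.1194]]]'

```text
t: 13.85
eef_pos: [553.0, 55.2, 101.2]
ee_rot: [-180.0, -0.1, 155.9]
force: [-0.2, -0.4, -0.0]
opening: 0.5
finger_force: 0.0
```

step_arm --increments '[[[0.1,0,0,0,0],[0.1,0,0,0,0],[0.1,0,0,0,0],[0.1,0,0,0,0]]]' --force 10

```text
t: 14.25
eef_pos: [553.8, 55.3, 102.4]
ee_rot: [180.0, 0.0, 155.9]
force: [1.0, 0.8, 0.2]
opening: 0.176
finger_force: 0.0
```

```bash
python3 meas.py n6
```

```text
14.25 [553.8  55.3 102.4] 0.1760342302994089 [0.95010796 0.75253969 0.23799982]
ring line dir 0.725 pos 0.916 [238, 253, 11, 17, 111] endpts [ 11.3 -14.8]
ring tab? 0.852 36.5 [236, 281, 7, 13, 64]
inner line dir 0.485 pos 0.657 [239, 226, 15, 30, 191] endpts [ 5.6 -4.3]
inner tab? -0.869 38.3 [310, 252, 22, 11, 157]
```

step_arm --increments '[[[0.5,0,0,0,0],[0.5,0,0,0,0],[0.5,0,0,0,0],[0.5,0,0,0,0],[0.5,0,0,-0.01,0],[0.5,0,0,-0.02,0],[0.5,0,0,-0.028,0],[0.5,0,0,-0.028,0]]]'

```text
t: 15.1
eef_pos: [552.9, 55.2, 87.1]
ee_rot: [-180.0, -0.1, 155.9]
force: [-0.3, 0.8, 0.5]
opening: 0.499
finger_force: 0.0
```

step_arm --increments '[[[0.3,0,0,0,0],[0.2,0,0,0,0],[0.15,0,0,0,0],[0.15,0,0,0,0]]]' --force 10

```text
t: 15.5
eef_pos: [552.8, 54.0, 88.0]
ee_rot: [-179.9, -0.0, 156.0]
force: [-1.5, -6.8, 1.0]
opening: 0.286
finger_force: 9.9
```

```bash
python3 meas.py n7
```

```text
15.5 [552.8  54.   88. ] 0.2858254863907931 [-1.4691431  -6.7754295   1.01785901]
ring line dir 0.808 pos 0.906 [228, 267, 23, 29, 307] endpts [ 15.2 -19.3]
inner line dir 0.534 pos 0.673 [239, 237, 17, 32, 223] endpts [ 5.5 -4.4]
```

step_arm --increments '[[[0.15,0,-0.002,0,0.025],[0.15,0,-0.002,0,0.05],[0.15,0,-0.002,0,0.075],[0.15,0,-0.002,0,0.1],[0.15,0,-0.002,0,0.1],[0.15,0,-0.002,0,0.1],[0.15,0,-0.002,0,0.1],[0.15,0,-0.002,0,0.11],[0.15,0,-0.002,0,0.12],[0.15,0,-0.002,0,0.12],[0.15,0,-0.002,0,0.12],[0.15,0,-0.002,0,0.12]]]'

```text
t: 16.75
eef_pos: [553.6, 54.5, 87.9]
ee_rot: [180.0, 0.0, 177.4]
force: [-0.8, 4.9, -1.9]
opening: 0.279
finger_force: 9.9
```

```bash
python3 meas.py n8
```

```text
16.75 [553.6  54.5  87.9] 0.27918013857787605 [-0.82639459  4.86844657 -1.93467445]
ring line dir 0.28 pos 0.915 [230, 256, 9, 12, 74] endpts [  9.4 -12.2]
inner line dir 0.334 pos 0.4 [241, 235, 17, 34, 250] endpts [ 6.9 -2.9]
```

step_arm --increments '[[[0.15,0,0,0,0.01],[0.15,0,0,0,0.02],[0.15,0,0,0,0.03],[0.15,0,0,0,0.04],[0.15,0,0,0,0.05],[0.15,0,0,0,0.07],[0.15,0,0,0,0.09],[0.15,0,0,0,0.11],[0.15,0,0,0,0.13],[0.15,0,0,0,0.13]]]'

```text
t: 17.8
eef_pos: [553.9, 55.9, 87.8]
ee_rot: [179.9, 0.1, -159.1]
force: [1.9, 12.9, -4.0]
opening: 0.288
finger_force: 10.5
```

step_arm --increments '[[[0.5,0,0,0,0],[0.5,0,0,0,0],[0.5,0,0,0,-0.04],[0.5,0,0,0,-0.08],[0.5,0,0,0,-0.12],[0.5,0,0,0,-0.16],[0.5,0,0,0,-0.2],[0.5,0,0,0,-0.24],[0.5,0,0,0,-0.26],[0.3,0,0.001,0,-0.26],[0.15,0,0.001,0,-0.26],[0.15,0,0.001,0,-0.26],[0.15,0,0.001,0,-0.26]]]'

```text
t: 19.1
eef_pos: [553.1, 53.6, 88.0]
ee_rot: [-179.9, -0.0, 154.2]
force: [-1.5, -5.8, 1.2]
opening: 0.283
finger_force: 9.9
```

```bash
python3 meas.py n9
```

```text
19.1 [553.1  53.6  88. ] 0.28338518713512834 [-1.51276487 -5.76714735  1.23028688]
ring line dir 0.782 pos 0.905 [230, 264, 23, 32, 318] endpts [ 14.9 -19. ]
inner line dir -0.031 pos 0.103 [248, 237, 22, 32, 266] endpts [ 8.2 -0.8]
```

step_arm --increments '[[[0.15,0,0,0,0.035],[0.15,0,0,0,0.07],[0.15,0,0,0,0.105],[0.15,0,0,0,0.14],[0.15,0,0,0,0.175],[0.15,0,0,0,0.21],[0.15,0,0,0,0.24],[0.15,0,0,0,0.26],[0.15,0,0,0,0.26]]]'

```text
t: 20.05
eef_pos: [553.5, 56.0, 87.9]
ee_rot: [179.9, 0.0, -159.0]
force: [0.6, 7.7, -1.2]
opening: 0.286
finger_force: 10.4
```

step_arm --increments '[[[0.5,0,0,0,0],[0.5,0,0,0,0],[0.5,0,0,0,-0.04],[0.5,0,0,0,-0.08],[0.5,0,0,0,-0.12],[0.5,0,0,0,-0.16],[0.5,0,0,0,-0.2],[0.5,0,0,0,-0.2],[0.3,0,0,0,-0.2],[0.15,0,0,0,-0.2],[0.15,0,0,0,-0.2],[0.15,0,0,0,-0.2]]]'

```text
t: 21.25
eef_pos: [553.3, 54.2, 88.0]
ee_rot: [-179.9, -0.0, 165.0]
force: [-0.9, -3.9, -0.3]
opening: 0.286
finger_force: 10.0
```

```bash
python3 meas.py n10
```

```text
21.25 [553.3  54.2  88. ] 0.2859655994071292 [-0.85847792 -3.92040191 -0.25827904]
ring line dir 0.768 pos 0.915 [227, 260, 19, 27, 222] endpts [ 12.6 -16.4]
ring tab? 0.868 34.6 [226, 289, 7, 7, 35]
inner line dir -0.354 pos -0.374 [251, 236, 24, 31, 251] endpts [7.6 3. ]
```

step_arm --increments '[[[0.15,0,0,0,0.035],[0.15,0,0,0,0.07],[0.15,0,0,0,0.105],[0.15,0,0,0,0.14],[0.15,0,0,0,0.175],[0.15,0,0,0,0.2],[0.15,0,0,0,0.2]]]'

```text
t: 22.0
eef_pos: [553.4, 56.1, 87.9]
ee_rot: [179.9, 0.0, -159.0]
force: [-1.2, 6.2, 0.8]
opening: 0.283
finger_force: 10.6
```

step_arm --increments '[[[0.5,0,0,0,0],[0.5,0,0,0,0],[0.5,0,0,0,0],[0.5,0,0,0.05,-0.04],[0.6,0,0,0.1,-0.08],[0.75,0.02,0,0.122,-0.12],[0.75,0.0274,0,0.122,-0.131],[0.75,0.0274,0,0.122,-0.131],[0.75,0.0274,0,0.122,-0.131]]]'

```text
t: 22.9
eef_pos: [566.8, 54.6, 148.7]
ee_rot: [-180.0, -0.0, 177.4]
force: [-0.1, 0.2, -0.2]
opening: 0.748
finger_force: 0.0
```

```bash
python3 meas.py n11; python3 - <<'E'
import cv2
im=cv2.imread('pics/n11.png');cv2.imwrite('pics/n11v.png',cv2.resize(im[120:320,120:390],(800,593),interpolation=cv2.INTER_CUBIC))
E
```

```text
22.9 [566.8  54.6 148.7] 0.747915830825158 [-0.1049195   0.24511436 -0.24463097]
ring line dir 0.776 pos 0.914 [221, 202, 20, 22, 180] endpts [ 13.3 -17.3]
ring tab? 0.941 39.9 [203, 221, 21, 21, 262]
inner line dir -0.423 pos -0.665 [253, 180, 17, 28, 161] endpts [7.6 6. ]
inner tab? -0.797 40.2 [280, 226, 23, 22, 295]
```

View pics/n11v.png

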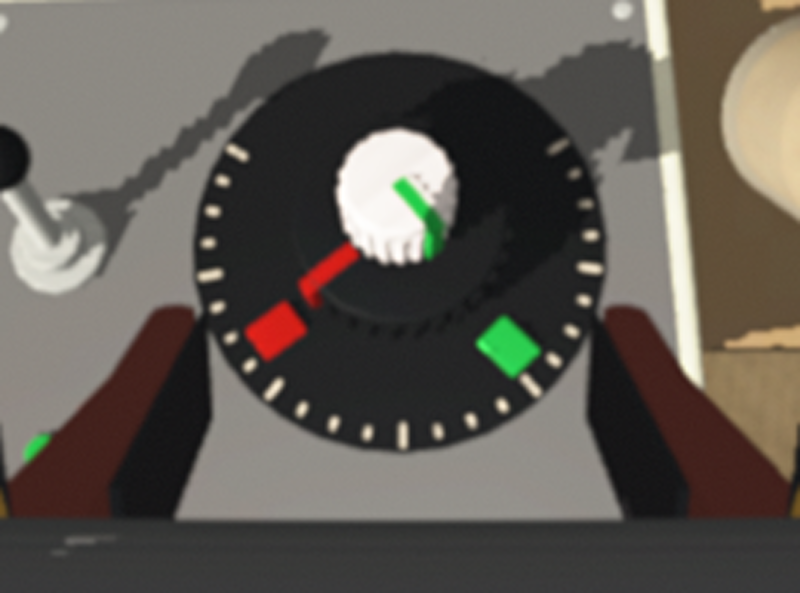

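The ring line still points at the red tab; the green line runs from about (400,183) to the rim near (437,220), close to the green tab's direction.

```bash
python3 - <<'E'
from meas import *
m5=np.load('m5.npy',allow_pickle=True).item();m1=np.load('m.npy',allow_pickle=True).item()
for nm,m in(('w1',m1),('n5',m5),('n11',cams.camera_model('wrist'))):
    im=cv2.imread(f'pics/{nm}.png')[...,::-1];red,gr=masks(im)
    for k,h,r0,r1 in((red,25,14,25),(gr,52,2,11)):
        yy,xx=np.where(k);P=planept(np.c_[xx,yy],m,h);q=np.hypot(P[:,0],P[:,1]);A=P[(q>r0)&(q<r1)]
        print(nm,h,len(A),np.median(np.arctan2(-A[:,1],A[:,0])).round(3),np.arctan2(-A[:,1].mean(),A[:,0].mean()).round(3))
f=lambda c:np.array([120,120])+np.array(c)*.3375
P=planept([f((437,218)),f((440,214)),f((434,224)),f((400,183))],cams.camera_model('wrist'),52);print(P.round(1)[:,:2].tolist(),np.arctan2(-P[:,1],P[:,0]))
E
```

```text
w1 25 84 0.011 0.005
w1 52 42 0.412 0.413
n5 25 111 0.952 0.952
n5 52 68 0.753 0.743
n11 25 110 0.949 0.949
n11 52 72 -0.888 -0.89
[[7.7, 9.2], [6.8, 9.9], [9.1, 8.5], [-0.5, 1.2]] [-0.87526708 -0.9696112  -0.75586454 -1.94091282]
```

```bash
python3 - <<'E'
from fit import *
fit(cams.camera_model('wrist'),cv2.imread('pics/n11.png')[...,::-1])
m=cams.camera_model('wrist');f=lambda c:np.array([120,120])+np.array(c)*.3375
print(planept([f((396,188)),f((336,188)),f((456,188))],m,52).round(1))
print(proj(v+R@[-42*np.sin(.2),-92,8+42*np.cos(.2)],m),v+R@[-42*np.sin(.2),-92,8+42*np.cos(.2)],v+R@[42*np.sin(.5),-92,8+42*np.cos(.5)])
E
```

```text
ring (np.float64(0.6641274238227147), np.float64(0.84), -2, -2)
inner (np.float64(0.7535042735042735), np.float64(-0.63), 2, -1)
[[  0.7   0.3  52. ]
 [  0.6 -13.   52. ]
 [  0.8  13.6  52. ]]
[[117.73651074 173.35808116]] [539.29092948 -36.21155756 114.77071014] [565.70618125 -37.18936813 126.21252485]
```

step_arm --increments '[[[0.6,-0.0274,0,-0.04,0],[0.6,-0.0274,0,-0.08,0],[0.6,-0.0274,0,-0.11,0],[0.6,-0.0274,0,-0.11,0],[0.6,-0.0274,0,-0.11,0]]]'

```text
t: 23.45
eef_pos: [553.2, 54.7, 93.8]
ee_rot: [-180.0, -0.1, 177.3]
force: [0.2, -0.5, 0.5]
opening: 0.6
finger_force: 0.0
```

```bash
python3 - <<'E'
from fit import *
now('n12');m=cams.camera_model('wrist')
im=cv2.imread('pics/n12.png')[...,::-1];red,gr=masks(im)
for k,h,r0,r1 in((gr,52,2,11),(gr,52,4,9)):
    yy,xx=np.where(k);P=planept(np.c_[xx,yy],m,h);q=np.hypot(P[:,0],P[:,1]);A=P[(q>r0)&(q<r1)][:,:2]
    w=np.linalg.svd(A-A.mean(0))[2][0]
    print(len(A),np.arctan2(-A[:,1].mean(),A[:,0].mean()).round(3),w,np.arctan(-w[1]/w[0]))
# silver top centre
i=im.astype(int);s=(i.min(2)>150)|gr
yy,xx=np.where(s);P=planept(np.c_[xx,yy],m,52);A=P[np.hypot(P[:,0],P[:,1])<16][:,:2];print('silver',A.min(0),A.max(0))
fit(m,im)
E
```

```text
23.45 [553.2  54.7  93.8] 0.5995451394198141 [ 0.16980173 -0.47942541  0.52775449]
ring line dir 0.88 pos 0.925 [213, 252, 26, 23, 253] endpts [ 12.7 -16.8]
ring tab? 0.931 39.6 [195, 271, 23, 25, 348]
inner line dir -0.595 pos -0.747 [253, 231, 23, 29, 227] endpts [5.7 5.3]
inner tab? -0.812 39.3 [287, 278, 27, 19, 327]
125 -0.757 [0.79571093 0.60567658] -0.6506158743763952
67 -0.747 [0.83730743 0.54673235] -0.5784566778641668
silver [-11.69135689 -11.74943519] [15.1436516  12.41768046]
ring (np.float64(0.7004676347526458), np.float64(0.9), -1, 1)
inner (np.float64(0.7685459940652819), np.float64(-0.63), 3, 1)
```

```bash
python3 - <<'E'
from fit import *
m=cams.camera_model('wrist');im=cv2.imread('pics/n12.png')[...,::-1]
red,gr=masks(im);U=4;r0,r1,h,hb=0,12.5,52,28
kk=cv2.resize(gr.astype(np.float32),None,fx=U,fy=U)>.5
def iou(a,d):
    e=np.array([np.cos(a),-np.sin(a),0]);t=np.array([np.sin(a),np.cos(a),0])*2;z=np.array([0,0,1.]);M=np.zeros(kk.shape,np.uint8)
    for q in([e*r0+t+z*h,e*r0-t+z*h,e*r1-t+z*h,e*r1+t+z*h],[e*r1+t+z*h,e*r1-t+z*h,e*r1-t+z*hb,e*r1+t+z*hb]):
        cv2.fillConvexPoly(M,((proj(v+np.array(q)@R.T,m)+.5)*U-.5+np.array(d)*U).round().astype(np.int32),1)
    B=cv2.dilate(M,np.ones((41,41)))>0;M=M>0
    return round(float((M&kk&B).sum()/((M|kk)&B).sum()),3)
for dx in(-1,0,1,2,3): print(dx,sorted([(iou(a,(dx,dy)),round(a,2),dy) for a in np.arange(-1.2,-.4,.03) for dy in(-1,0,1,2)])[-3:])
big=cv2.resize(im[190:290,200:333],(800,600),interpolation=cv2.INTER_CUBIC)[...,::-1].copy()
def P(L): return tuple(int(x) for x in ((proj(v+R@np.array(L),m)[0]-[200,190])*6+3))
for a,c in((-.797,(255,0,255)),(-.667,(0,165,255)),(-.927,(255,255,0))): cv2.line(big,P([0,0,52]),P(on(0,a,12.5,52)),c,1)
cv2.polylines(big,[np.array([P(on(0,a,12.5,52)) for a in np.linspace(0,6.28,50)]).reshape(-1,1,2)],True,(255,0,0),1)
cv2.imwrite('pics/n12v.png',big)
E
```

```text
-1 [(0.634, np.float64(-0.75), 0), (0.637, np.float64(-0.81), 1), (0.647, np.float64(-0.78), 0)]
0 [(0.696, np.float64(-0.75), 1), (0.699, np.float64(-0.75), 0), (0.704, np.float64(-0.72), 0)]
1 [(0.735, np.float64(-0.69), 1), (0.737, np.float64(-0.69), 0), (0.748, np.float64(-0.66), 0)]
2 [(0.751, np.float64(-0.69), 2), (0.763, np.float64(-0.63), 0), (0.765, np.float64(-0.66), 1)]
3 [(0.757, np.float64(-0.66), 2), (0.762, np.float64(-0.6), 1), (0.769, np.float64(-0.63), 1)]
```

View pics/n12v.png

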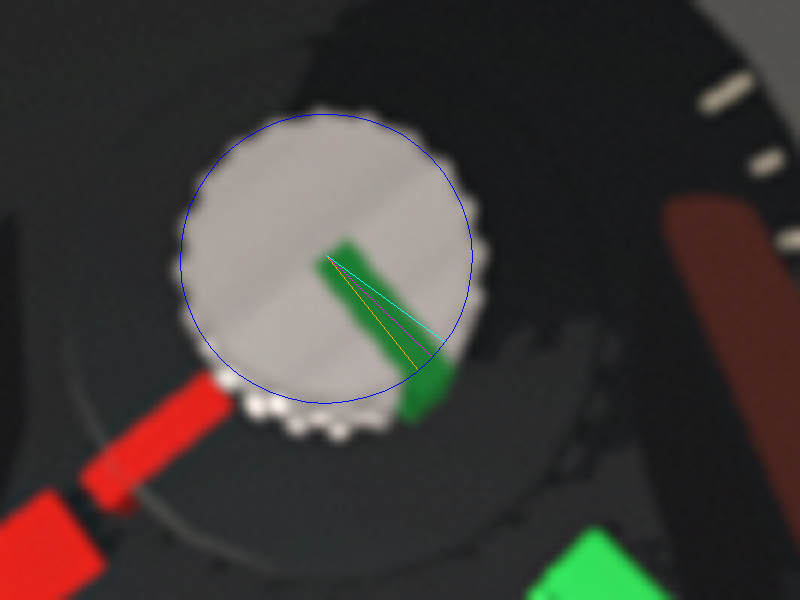

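The green line is at about -0.70 (rim at (430,365), between the orange and magenta rays). It is inside tolerance but marginal, so I'll nudge it 0.09 rad more.

step_arm --increments '[[[0.5,0,0,-0.012,0],[0.4,0,0,-0.012,0],[0.3,0,0,-0.012,0],[0.15,0,0,-0.012,0],[0.15,0,0,-0.012,0],[0.15,0,0,-0.012,0],[0.15,0,0,-0.012,0.028],[0.15,0,0,-0.012,0.055],[0.15,0,0,-0.012,0.055],[0.15,0,0,-0.012,0.055],[0.5,0,0,-0.012,0.055],[0.6,0,0,-0.012,0.055],[0.6,0,0,0,0.03],[0.6,0,0,0,0],[0.6,0,0,0,0],[0.6,0,0,0,0]]]'

```text
t: 25.1
eef_pos: [553.3, 54.5, 93.9]
ee_rot: [-180.0, -0.0, 177.4]
force: [0.4, -0.3, -0.6]
opening: 0.595
finger_force: 0.0
```

```bash
python3 - <<'E'
from fit import *
now('n13');m=cams.camera_model('wrist');im=cv2.imread('pics/n13.png')[...,::-1]
def d(mm,f):
    red,gr=masks(cv2.imread(f)[...,::-1]);yy,xx=np.where(gr);P=planept(np.c_[xx,yy],mm,52);q=np.hypot(P[:,0],P[:,1]);A=P[(q>4)&(q<9)][:,:2];print(np.arctan2(-A[:,1].mean(),A[:,0].mean()).round(3))
d(m,'pics/n13.png');fit(m,im)
E
```

```text
25.1 [553.3  54.5  93.9] 0.5949046627330015 [ 0.42236627 -0.32532691 -0.58724475]
ring line dir 0.86 pos 0.925 [214, 252, 25, 23, 252] endpts [ 12.7 -16.9]
ring tab? 0.931 39.6 [195, 271, 23, 25, 350]
inner line dir -0.677 pos -0.844 [254, 230, 24, 29, 225] endpts [5.2 5.8]
inner tab? -0.811 39.4 [288, 277, 27, 20, 324]
-0.925
ring (np.float64(0.7100840336134454), np.float64(0.93), 0, 0)
inner (np.float64(0.7528089887640449), np.float64(-0.75), 3, 0)
```

step_arm --increments '[[[0.6,0,0,0.09,0],[0.4,0,0,0.172,0],[0.2,-0.05,-0.06,0.172,0],[0,-0.107,-0.12,0.172,0],[0,-0.107,-0.181,0.172,0],[0,-0.107,-0.181,0.172,0],[0,-0.107,-0.181,0.08,0],[0,-0.107,-0.181,0,0],[0,-0.107,-0.181,-0.008,0],[0,-0.107,-0.181,-0.008,0],[0,-0.107,-0.181,-0.008,0]]]'

```text
t: 26.25
eef_pos: [501.3, -35.5, 91.3]
ee_rot: [-180.0, 0.1, 177.4]
force: [0.4, 0.0, 0.8]
opening: 0.003
finger_force: 0.0
```

step_arm --increments '[[[0,0.02,0,0,0],[0,0.04,0,0,0],[0,0.055,0,0,0],[0,0.07,0,0,0],[0,0.08,0,0,0],[0,0.09,0,0,0],[0,0.09,0,0,0]]]'

```text
t: 26.95
eef_pos: [525.8, -35.2, 90.4]
ee_rot: [-180.0, -2.3, 177.4]
force: [-63.6, -1.4, 66.5]
opening: 0.006
finger_force: 40.9
```

```bash
python3 - <<'E'
from h import *
im=cams.capture('scene');cams.capture('wrist')
cv2.imwrite('pics/t1.png',cv2.resize(im[160:300,160:347,::-1],(800,600),interpolation=cv2.INTER_CUBIC))
E
```

```text
(no output)
```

View pics/t1.png

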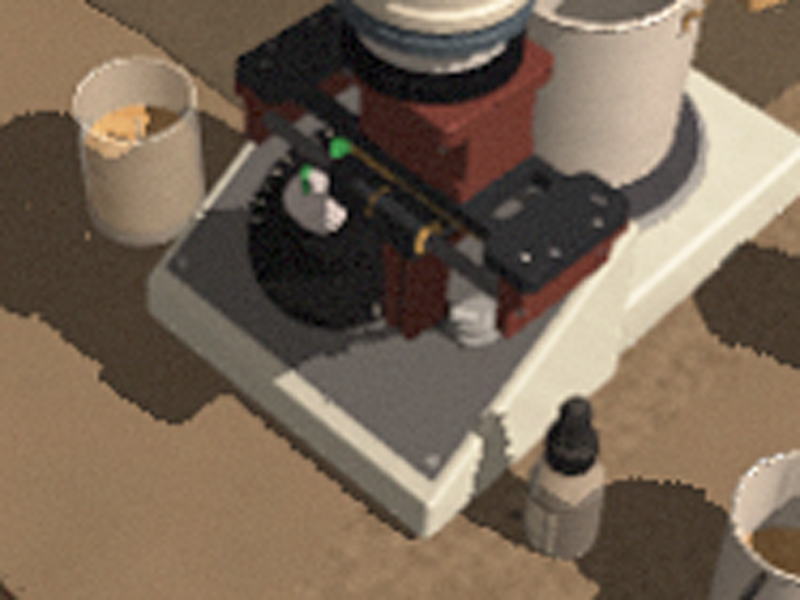

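The fingertips are pushing along the lever (ball end), above its middle: too high. I'll back off and push lower.

step_arm --increments '[[[0,-0.05,0,0,0],[0,-0.1,0,0,0],[0,-0.1,0,-0.03,0],[0,-0.1,0,-0.05,0],[0,-0.1,0,-0.05,0]]]'

```text
t: 27.55
eef_pos: [495.5, -35.7, 64.4]
ee_rot: [180.0, -0.0, 177.3]
force: [0.4, 0.5, 0.6]
opening: 0.007
finger_force: 0.0
```

step_arm --increments '[[[0,0.02,0,0,0],[0,0.04,0,0,0],[0,0.05,0,0,0],[0,0.06,0,0,0]]]'

```text
t: 27.95
eef_pos: [522.5, -35.6, 64.8]
ee_rot: [-180.0, -0.4, 177.3]
force: [-18.2, -0.4, 15.4]
opening: 0.004
finger_force: 9.4
```

Pushing straight jams by friction, because the ball's arc also rises. I'll move along the arc (forward and up).

step_arm --increments '[[[0,-0.016,0,0,0],[0,-0.012,0,0,0],[0,-0.004,0,0.003,0],[0,0.003,0,0.008,0],[0,0.01,0,0.013,0],[0,0.016,0,0.017,0],[0,0.022,0,0.02,0]]]'

```text
t: 28.65
eef_pos: [536.8, -35.8, 75.4]
ee_rot: [-180.0, 0.0, 177.3]
force: [-2.0, -0.6, 1.8]
opening: 0.007
finger_force: 1.1
```

step_arm --increments '[[[0,0.006,0,0.003,0],[0,0.012,0,0.005,0],[0,0.018,0,0.006,0],[0,0.024,0,0.007,0],[0,0.028,0,0.007,0]]]'

```text
t: 29.15
eef_pos: [547.1, -35.7, 78.0]
ee_rot: [-180.0, -0.4, 177.3]
force: [-15.1, -1.4, 11.5]
opening: 0.009
finger_force: 7.5
```

step_arm --increments '[[[0,-0.01,0,0,0],[0,-0.05,0,0,0],[0,-0.12,0,0,0],[0,-0.15,0,0.06,0],[0,-0.15,0,0.15,0],[0,-0.15,0,0.25,0],[0,-0.15,0,0.25,0]]]'

```text
t: 29.85
eef_pos: [479.9, -36.1, 209.7]
ee_rot: [-180.0, 0.7, 177.3]
force: [0.4, -0.5, 0.0]
opening: 0.006
finger_force: 0.0
```

```bash
python3 - <<'E'
from meas import *
a=cams.capture('scene');b=cams.capture('top');w=cams.capture('wrist');m=cams.camera_model('wrist')
look(m,w);print(robot.get_state()['eef_pos'],robot.get_state()['force'])
for c in('top','scene'):
    mm=cams.camera_model(c);print(c,[proj(v+R@[-42*np.sin(.2-t),-92,8+42*np.cos(.2-t)],mm)[0].round(1).tolist() for t in(0,.35,.55,.7)])
cv2.imwrite('pics/fin.png',np.hstack([cv2.resize(a[160:310,160:310,::-1],(400,400),interpolation=cv2.INTER_CUBIC),cv2.resize(b[200:300,230:330,::-1],(400,400),interpolation=cv2.INTER_CUBIC)]))
E
```

```text
inner line dir -0.777 pos -1.073 [360, 259, 15, 15, 79] endpts [3.4 6.3]
inner tab? -0.932 43.2 [379, 289, 6, 7, 29]
[475.17420997 -35.67478082 203.34217037] [ 0.44446507 -0.15770787 -0.07307907]
top [[294.6, 257.3], [295.4, 251.1], [295.9, 247.2], [296.2, 244.1]]
scene [[261.0, 232.4], [265.3, 226.5], [268.0, 223.5], [270.2, 221.6]]
```

View pics/fin.png

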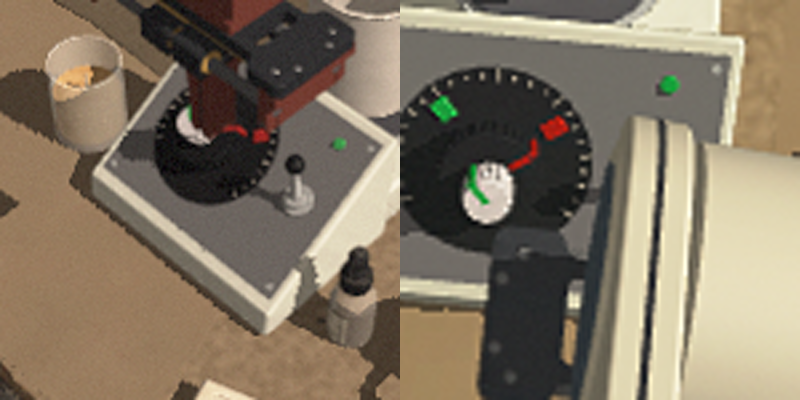

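The ball is at scene pixel (270.6, 221), where the model puts it for 0.7 rad. Both lines point at their tabs, and the jar and dropper bottle stand. Handing in.

```bash
python3 -c "
from rig import job
print(job.close_job())"
```

```text
the job is handed in; nothing more can be done
None
```

I handed the job in at about 30 s of the 58 s allowed, and by the last pictures everything is set; the interface did not report a verdict. The red line is on the red tab, the green line on the green tab, and the toggle is fully over. The jar and dropper bottle stand upright, the jug looks undisturbed where it shows, and the arm is clear. An early closing that missed the ring turned the inner knob about 0.24 rad. I turned it back to its starting angle, by my measurement, while the ring was on its tab, so step 1 depends on that estimate being within 0.13 rad.

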